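Check a machine base with a ball level gauge

TASK

Check the grey machine base with the ball level gauge: pick the gauge off its ring stand by the black grip block on its handle bar and, keeping it level with the loose ball always near the middle of its dish, gently rest its foot for about a second on the middle of the round boss and then of the square boss, both times with the handle bar lengthwise of the base plate. Then turn the gauge a quarter turn (either way) so that its bar lies straight across the base plate, and finish while still holding it, level and still, with its foot over the middle of the square boss a few centimetres clear of it and the ball resting in the centre of the dish. Do not touch the ball or the hexagonal boss, and leave everything else on the bench where it is.

Things in the scene. Friction and masses are not known exactly. Their poses are not given: they have to be found in the camera images.
- gauge: ball level gauge, about 0.4 kg, loose, lying by its dish on the ring stand. Origin at the bottom tip of its foot, z up. Foot 12 mm across, z 0 to 40 mm; aluminium dish 110 mm across, z 40 to 58 mm; over it a steel bridge: posts at x = +-52.5 mm, bar along x, 112 x 12 mm, z 100 to 110 mm, with a black grip block upright in its middle. Same either way round (half turn); balanced about its axis
- gauge_grip (a point): point to grip, on the gauge's axis 133 mm above the foot tip, in the black grip block: 40 mm along the bar (gauge x), 14 mm thick (gauge y), z 110 to 150 mm. Taken from above, fingers closing across the 14 mm
- gauge_foot (a point): bottom tip of the gauge's foot
- gauge_seat (a point): where the ball's centre lies when it rests in the middle of the dish: on the gauge's axis, 55 mm above the foot tip. The dish's hollow is 94 mm across and very shallow: its centre at z 44 mm in the gauge frame, slope about 3 degrees near the centre, 14 degrees at the edge
- ball_center (a point): centre of the loose steel ball, 22 mm diameter, about 44 g, free to roll in the gauge's dish; quick starts, stops or tilting make it roll off the centre
- stand: black ring stand, fixed, 92 mm outside and 76 mm inside diameter, 60 mm high, origin at the centre of its underside on the bench; the gauge's dish lies on its top and the foot hangs in the hole, so the gauge must be lifted more than 40 mm to come clear
- base: grey machine base plate, fixed, 140 mm (its x, across) by 300 mm (its y, lengthwise) and 12 mm thick, origin at the centre of its underside on the bench. Three bosses stand on its lengthwise centre line, 100 mm apart, in any order
- boss_round: machined steel boss standing on the base plate, round, 26 mm diameter (the narrowest), 38 mm high. Origin at the centre of its underside, z up; its flat top has a small dark centre dot
- boss_round_top (a point): centre of the round boss's top, 50 mm above the bench
- boss_square: machined steel boss standing on the base plate, square, 40 x 40 mm, 38 mm high. Origin at the centre of its underside, z up; its flat top has a small dark centre dot
- boss_square_top (a point): centre of the square boss's top, 50 mm above the bench
- boss_hex: machined steel boss standing on the base plate, hexagonal, 36 mm over the corners, 38 mm high. Origin at the centre of its underside, z up; its flat top has a small dark centre dot; not to be touched
- coupling: bystander: short steel conduit coupling (tube) standing on end, 36 mm across, 45 mm high, loose, standing on the bench; leave alone
- junction_box: bystander: open aluminium junction box, 80 x 80 x 45 mm, loose, standing on the bench; leave alone
- spray_can: bystander: spray can, 58 mm across, 150 mm high, loose, standing on the bench; leave alone
- wrench: bystander: steel wrench lying flat, loose, standing on the bench; leave alone
- carton: bystander: closed cardboard carton, 90 x 130 x 60 mm, loose, standing on the bench; leave alone
- driver: bystander: screwdriver lying flat, loose, standing on the bench; leave alone
- bushing: bystander: brass bushing, flange 44 mm across, 30 mm high, loose, standing on the bench; leave alone

How it is judged (in metres and radians):
On the way, in this order (a step that is already met when the one before it is completed fails the run):
1. foot rests on the middle of the round boss, bar lengthwise of the base plate, ball near the centre (contact force between gauge and boss_round above 0.3 N and horizontal distance between gauge_foot and boss_round_top below 0.01 m and angle between the x axis of gauge and the y axis of base, either way round below 0.2 rad and angle between gauge's own z axis and vertical below 0.1 rad and distance between ball_center and gauge_seat below 0.015 m), for 0.3 s.
2. foot rests on the middle of the square boss, bar lengthwise of the base plate, ball near the centre (contact force between gauge and boss_square above 0.3 N and horizontal distance between gauge_foot and boss_square_top below 0.01 m and angle between the x axis of gauge and the y axis of base, either way round below 0.2 rad and angle between gauge's own z axis and vertical below 0.1 rad and distance between ball_center and gauge_seat below 0.015 m), for 0.3 s.
At the end, for the whole second after the job is handed in: Fingers hold the gauge: foot 10 to 100 mm above the square boss's top and within 20 mm of its centre sideways, bar across the base plate within 0.17 rad, tilt under 0.07 rad, ball within 8 mm of the middle of the dish, gauge and ball at rest (contact force between the fingers and gauge above 2 N and horizontal distance between gauge_foot and boss_square_top below 0.02 m and z of gauge_foot in the frame of boss_square_top between 0.01 and 0.1 m and angle between the x axis of gauge and the x axis of base, either way round below 0.17 rad and angle between gauge's own z axis and vertical below 0.07 rad and distance between ball_center and gauge_seat below 0.008 m and linear speed of gauge below 0.03 m/s and angular speed of gauge below 0.2 rad/s and linear speed of ball below 0.04 m/s); the arm keeps its last pose, push and grip.
It fails at once if the ball rolls more than 25 mm from the middle of the dish, or the gauge is tilted more than 0.2 rad (distance between ball_center and gauge_seat above 0.025 m or angle between gauge's own z axis and vertical above 0.2 rad).
It fails at once if the robot touches the ball (contact force between any of the arm, the fingers and ball above 0.2 N).
It fails at once if the gauge is pressed on a boss with more than 40 N (contact force between gauge and boss_round above 40 N or contact force between gauge and boss_square above 40 N).
It fails at once if the hexagonal boss is touched (contact force between any of gauge, the arm, the fingers and boss_hex above 0.5 N).
It fails at once if a bystander is moved more than 15 mm (distance of any of coupling, junction_box, spray_can, wrench, carton, driver, bushing from where it was at the start of the episode above 0.015 m).
It also fails if it takes over 67 s, if anything falls off the work surface, if the arm or the gripper's body presses on something with over 40 N, if the wrist force passes 120 N, or if a joint passes its speed limit or range.

ROBOT

A 6-joint arm with a two-finger parallel gripper is mounted at the origin on the work surface. World frame = base frame: x ahead of the robot, y to its left, z up, the work surface at z = 0. Lengths are in m, angles in degrees, forces in N, time in s.
With the tool pointing down it reaches from about 0.4 to 0.825 m from the base axis. Payload 7 kg.
Tool frame: the origin (TCP) lies between the finger pads; the fingertips stand 25 mm ahead of it and the grasp point (between the pads) lies 6 mm ahead of it; z points along the fingers, y is the line along which they close (so a half turn about z gives the same grasp; the last joint's range is limited). The gripper opens to 88 mm and grips with 3 to 60 N. Pads are 19 mm wide; open, the fingers measure 130 mm over their backs; the gripper's body (78 mm by 193 mm) begins 47 mm behind the grasp point.
Start: joints at [91.622, 20.546, 0.682, 0, -70.136, -16.507], TCP at [0.173, 0.652, 0.252] pointing down, gripper open.
Joint ranges: [-176.03, 176.03], [-82.01, 121.73], [-58.28, 71.71], [-173.87, 95.51], [-174.79, -0.11], [-173.66, 173.66]. Speed limits (degrees/s): [136.94, 136.94, 172.46, 180, 180, 180].

INTERFACE

Orientations are given as [roll, pitch, yaw] about the fixed x, y, z axes, in that order (R = Rz(yaw) Ry(pitch) Rx(roll)).
In Python, from plant import ctrl, eyes gives the robot as it stands (ctrl), with the cameras (eyes).
- The arm moves only by the shell command python3 drive.py 'ROWS'. ROWS is a JSON object with one list for each field, all of the same length, 1 to 8, a row being the entries at one place: x, y, z (the shift in parts of the range, where 1.0 means 60 cm), rz (a turn about the tool's z in fractions of the full range, 1 being 180 degrees), aperture (the finger opening in m); each row is the pose to reach, as a shift and turn from the pose commanded when the command began, along the tool's axes at that moment; what a row does not reach only later rows make up. A row lasts 1/8 s, in which the tool goes at most 0.0625 m and 10.7 degrees, less where a joint would pass 70% of its speed; a pose out of reach is approached as far as the arm can. The fingers move at their own pace and stop on an object; the grip force is fixed at half the most. Time passes only in rows, so rows that do not move let the fingers close. It prints the time, the measured TCP pose, the force, the opening and the grip force at its end. A shift or turn number past 1, either way, is cut back to 1. Input that does not fit is refused with a message, and nothing moves.
- ctrl.get_obs(): the state, without advancing time (a new reading comes with each control period).
- eyes.snapshot(name): name is "scene" or "top"; returns a dict with "frame" (480x640x3 uint8, red, green, blue), "z_map" (480x640 float32, m along the optical axis (not along the pixel's ray), 0 where there is no reading), "fovy" (degrees; the focal length in pixels is half the picture's height over the tangent of half this angle, whatever the lens; pixels are square), "cx", "cy" (the principal point, pixels), "k1" (the pictures are not rectified: a ray, as slopes to the right and down, at radius r is drawn at 1 + k1 r^2 times it, then the intrinsics apply), "R" (3x3) and "t" (3): a world point X has camera coordinates R X + t. Camera axes: x right, y down, z forward; pixel columns grow to the right and rows downward; lengths in m; the calibration is good to about 2 mm. A picture is of the moment at which its call begins.
- ctrl.close_job(): hands the job in; it is judged then, once.
The state is a dict: "clock": time; "joint_pos": joint angles; "qvel": joint speeds; "tau": joint torques, N m; "tool_pos": TCP position; "orientation": TCP orientation; "force": force on the tool from outside, world axes, zero at the start; "moment": the same for the moment, N m; "opening": finger opening in m; "gripper_force": force on a finger pad.
Only numpy, scipy, OpenCV 4.12 (cv2) and the standard library are available. Lean on these libraries where they do the work, as an engineer would, in place of code of your own. Each camera call takes 0.05 s, during which the arm holds its last target. There are 200 camera calls.

## Working session

There is one attempt and no reset: what is moved stays moved. The work goes in short steps, Python scripts to look and compute and a shell command to move; the robot and the scene stay as the last step left them, time stands still between calls to the robot, and variables do not carry over. Pictures are saved under pics/ and viewed, at most 10 in all, crops included, and the job is handed in when it is done.

```bash
ls; mkdir -p pics; cat > h.py <<'E'
import numpy as np,cv2,pickle
from plant import ctrl, eyes
def snap(n,f=None):
    s=eyes.snapshot(n)
    if f: cv2.imwrite('pics/'+f,s['frame'][:,:,::-1])
    return s
def world(s):
    "world xyz for every pixel"
    H,W=s['z_map'].shape; F=H/2/np.tan(np.radians(s['fovy'])/2)
    K=np.array([[F,0,s['cx']],[0,F,s['cy']],[0,0,1.]])
    v,u=np.mgrid[:H,:W].astype(float)
    p=cv2.undistortPoints(np.stack([u.ravel(),v.ravel()],1)[:,None],K,np.array([s['k1'],0,0,0.]))[:,0]
    z=s['z_map'].ravel()
    c=np.c_[p*z[:,None],z]
    w=(c-s['t'])@s['R']
    w[z==0]=np.nan
    return w.reshape(H,W,3)
E
python3 - <<'E'
from h import *
for n in('top','scene'):
    s=snap(n,n+'0.png'); print(n,s['fovy'],s['k1'],(-s['R'].T@s['t']).round(3)); pickle.dump(s,open(n+'.pkl','wb'))
o=ctrl.get_obs(); print({k:np.round(v,3) for k,v in o.items()})
E
```

```text
drive.py
pics
plant.py
top 53.23827845474223 -0.06174222209405246 [ 0.381 -0.007  1.417]
scene 45.20692390379969 -0.1110583627011816 [ 1.274 -0.187  1.028]
{'clock': np.float64(0.1), 'joint_pos': array([ 9.1623e+01,  2.0586e+01,  6.4100e-01, -1.9000e-02, -7.0137e+01,
       -1.6509e+01]), 'qvel': array([ 0.034, -0.141,  0.196,  0.019, -0.068,  0.084]), 'tau': array([-1.0000e-03, -5.8416e+01,  2.9375e+01,  7.0160e+00,  1.0000e-02,
       -0.0000e+00]), 'tool_pos': array([0.173, 0.652, 0.251]), 'orientation': array([ 1.79916e+02, -7.00000e-03, -1.48920e+01]), 'force': array([-0.634, -0.03 , -0.625]), 'moment': array([-0.008,  0.02 ,  0.025]), 'gripper_force': np.float64(0.0), 'opening': np.float64(0.088)}
```

View pics/top0.png

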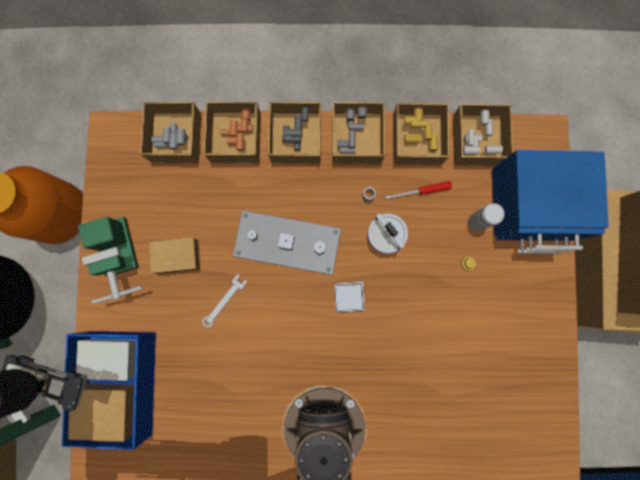

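View pics/scene0.png

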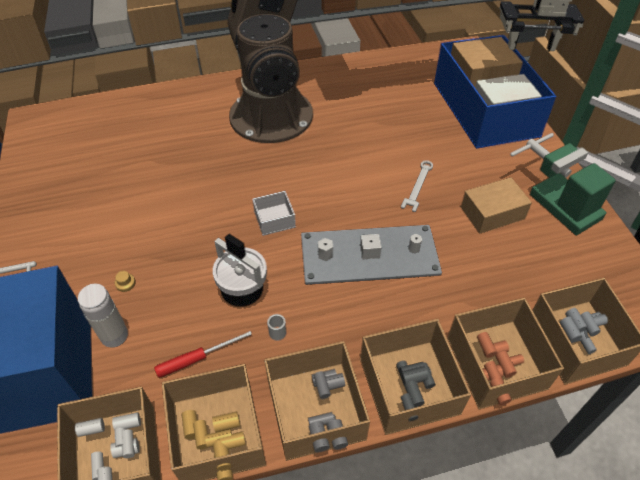

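Top view: gauge at about (388,234); bosses at (252,235), (286,241) and (320,248), with the square one in the middle. Next I'll measure them and zoom in.

```bash
cat > m.py <<'E'
from h import *
from scipy import ndimage as nd
ims=[]
for n,(u,v,w,h) in(('top',(225,190,190,110)),('scene',(200,210,250,100))):
    s=pickle.load(open(n+'.pkl','rb')); W=world(s); x,y,z=W[...,0],W[...,1],W[...,2]
    ims.append(cv2.resize(s['frame'][v:v+h,u:u+w,::-1],(800,800*h//w if n=='scene' else 463//2*1 and 290),interpolation=cv2.INTER_CUBIC))
    roi=np.zeros(z.shape,bool); roi[v:v+h,u:u+w]=1
    print(n,'bench z',np.nanmedian(z[300:330,250:350]))
    for nm,lo,hi in(('plate',.006,.02),('boss',.04,.06),('grip',.195-.025,.2),('bar',.115,.14)):
        L,k=nd.label(roi&(z>lo)&(z<hi),np.ones((3,3)))
        for i in range(1,k+1):
            m=L==i
            if m.sum()<12: continue
            r=cv2.minAreaRect(np.c_[x[m],y[m]].astype('f4'))
            vv,uu=np.nonzero(m)
            print(nm,m.sum(),'px',uu.mean().round(),vv.mean().round(),'mean',W[m].mean(0).round(4),'rect',np.round(r[0],4),np.round(r[1],4),round(r[2],1))
cv2.imwrite('pics/z0.png',np.vstack(ims)[:600])
E
python3 m.py
```

```text
top bench z 0.00033220074735071153
plate 16 px 370.0 192.0 mean [ 0.6955 -0.1293  0.0119] rect [ 0.6954 -0.129 ] [0.0266 0.0105] 68.7
plate 59 px 400.0 194.0 mean [ 0.6876 -0.2183  0.0151] rect [ 0.6883 -0.2189] [0.0108 0.0837] 15.2
plate 4259 px 286.0 242.0 mean [0.5414 0.1169 0.0125] rect [0.5427 0.1167] [0.3062 0.1428] 80.6
plate 15 px 237.0 276.0 mean [0.4393 0.2618 0.0084] rect [0.4401 0.2604] [0.0084 0.0178] 41.9
plate 101 px 234.0 288.0 mean [0.4035 0.2699 0.0092] rect [0.4042 0.2751] [0.0331 0.0666] 37.7
boss 36 px 370.0 195.0 mean [ 0.6786 -0.1263  0.0452] rect [ 0.68   -0.1258] [0.0267 0.0326] 1.3
boss 66 px 252.0 234.0 mean [0.559  0.2141 0.0504] rect [0.559  0.2144] [0.025  0.0223] 45.8
boss 199 px 285.0 240.0 mean [0.5415 0.1163 0.0502] rect [0.542  0.1163] [0.0409 0.0399] 79.2
boss 106 px 320.0 247.0 mean [0.5248 0.0181 0.0505] rect [0.5248 0.018 ] [0.0327 0.0306] 52.4
boss 43 px 357.0 287.0 mean [ 0.4113 -0.0892  0.0451] rect [ 0.414  -0.0869] [0.0772 0.0378] 54.4
boss 16 px 336.0 287.0 mean [ 0.4088 -0.0301  0.0451] rect [ 0.4066 -0.0296] [0.0103 0.0325] 75.2
grip 47 
[... 786 characters left out ...]
1744] [0.039  0.0902] 2.8
boss 122 px 276.0 218.0 mean [ 0.4141 -0.0697  0.0448] rect [ 0.4003 -0.067 ] [0.0429 0.079 ] 2.9
boss 334 px 370.0 243.0 mean [0.5412 0.1142 0.0504] rect [0.5378 0.115 ] [0.0406 0.0435] 80.0
boss 121 px 415.0 240.0 mean [0.5578 0.213  0.0501] rect [0.5569 0.2134] [0.0247 0.0285] 69.2
boss 190 px 325.0 245.0 mean [0.5236 0.0165 0.0503] rect [0.5222 0.0175] [0.0343 0.034 ] 31.6
boss 12 px 247.0 294.0 mean [ 0.6033 -0.1695  0.0452] rect [ 0.6025 -0.1698] [0.0123 0.016 ] 55.7
grip 100 px 234.0 240.0 mean [ 0.5609 -0.1732  0.1722] rect [ 0.5603 -0.1735] [0.0397 0.0154] 38.5
bar 335 px 238.0 256.0 mean [ 0.5668 -0.1711  0.1296] rect [ 0.5608 -0.1732] [0.1136 0.015 ] 38.3
```

View pics/z0.png

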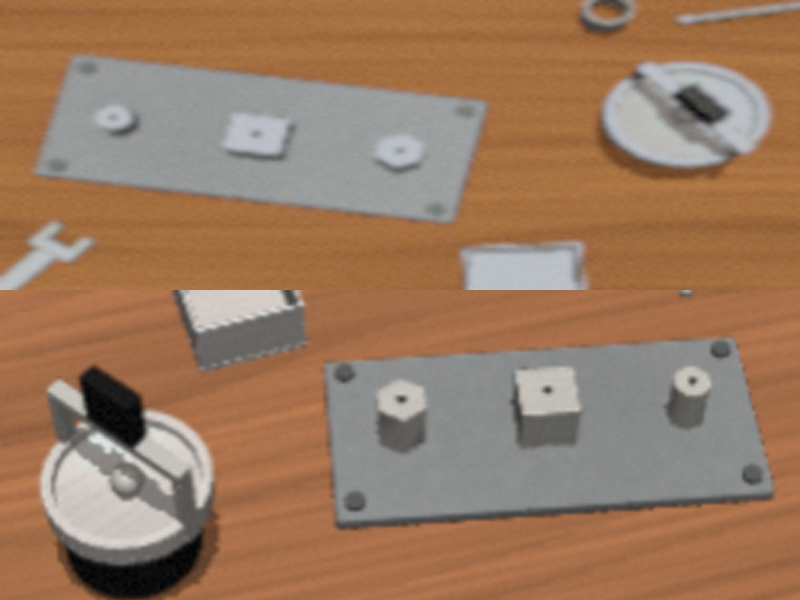

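```bash
cat > d.py <<'E'
import sys; from h import *
"d.py x y z yaw: shift in tool axes and turn from the measured pose"
x,y,z,w=map(float,sys.argv[1:5]); o=ctrl.get_obs()
from scipy.spatial.transform import Rotation as R
r=R.from_euler('xyz',o['orientation'],degrees=True)
p=o['orientation'][2]; D=np.array([x,y,z])-o['tool_pos']
c,s=np.cos(np.radians(p)),np.sin(np.radians(p))
print('t',o['clock'].round(2),'tool d',np.round([D[0]*c+D[1]*s,D[0]*s-D[1]*c,-D[2]],4),'turn',round((p-w+180)%360-180,2),'pose',o['tool_pos'].round(4),o['orientation'].round(2),'q6',o['joint_pos'][5].round(1),'F',o['force'].round(2))
E
python3 d.py .5615 -.1735 .25 -142
sed -i "s/o\['clock'\].round(2)/round(o['clock'],2)/" d.py; python3 d.py .5615 -.1735 .25 -142
```

```text
t 0.1 tool d [0.5873 0.698  0.0007] turn 127.11 pose [0.1733 0.652  0.2507] [ 1.7992e+02 -1.0000e-02 -1.4890e+01] q6 -16.5 F [-0.63 -0.03 -0.62]
```

Careful with the scale: shifts go in shares of 60 cm and turns go in shares of 180 degrees. That gives: 0.35 m / 0.6 = 0.5833, 0.303 m / 0.6 = 0.505, 64 degrees / 180 = 0.3556.

```bash
python3 drive.py '{"x": [0.0333, 0.0917, 0.1583, 0.225, 0.2917, 0.3583, 0.425, 0.4917], "y": [0.04, 0.1083, 0.1883, 0.2667, 0.3467, 0.425, 0.505, 0.5833], "z": [0, 0, 0, 0, 0, 0, 0, 0], "rz": [0.0222, 0.0667, 0.1111, 0.1556, 0.2056, 0.2556, 0.3056, 0.3556], "aperture": [0.06, 0.06, 0.06, 0.06, 0.06, 0.06, 0.06, 0.06]}'; python3 d.py .5615 -.1735 .22 -142
```

```text
clock: 1.1
tool_pos: [0.3689, 0.2363, 0.2516]
orientation: [-180.0, 0.0, -79.1]
force: [1.8, 0.7, 1.1]
opening: 0.0605
gripper_force: 0.0
t 1.1 tool d [ 0.4387 -0.112   0.0316] turn 62.85 pose [0.3689 0.2363 0.2516] [-1.7999e+02  2.0000e-02 -7.9150e+01] q6 -47.8 F [1.83 0.73 1.07]
```

To row units: 0.4387 m / 0.6 = 0.7312, 0.415 m / 0.6 = 0.6917, 62.8 degrees / 180 = 0.3489.

```bash
python3 drive.py '{"x": [0.1, 0.2, 0.3, 0.4, 0.5, 0.6, 0.6917, 0.7312], "y": [-0.0255, -0.051, -0.0767, -0.1017, -0.1277, -0.1533, -0.1767, -0.1867], "z": [0, 0, 0, 0, 0.0167, 0.0333, 0.05, 0.0527], "rz": [0.05, 0.1, 0.15, 0.2, 0.25, 0.3, 0.3489, 0.3489], "aperture": [0.06, 0.06, 0.06, 0.06, 0.06, 0.06, 0.06, 0.06]}'; python3 drive.py '{"x": [0, 0], "y": [0, 0], "z": [0, 0], "rz": [0, 0], "aperture": [0.06, 0.06]}'; python3 d.py .5615 -.1735 .16 -142;python3 -c "
from h import *
s=snap('scene','s1.png'); t=snap('top')
cv2.imwrite('pics/s1c.png',cv2.resize(s['frame'][150:320,140:340,::-1],(600,510)))
for n,q in(('s',s),('t',t)):
    W=world(q); z=W[...,2]; x=W[...,0]
    m=(z>.116)&(z<.14)&(abs(x-.56)<.06)&(abs(W[...,1]+.173)<.06); r=cv2.minAreaRect(W[m][:,:2].astype('f4')); print(n,m.sum(),r)
"
```

```text
clock: 2.1
tool_pos: [0.563, -0.1733, 0.2181]
orientation: [179.9, -0.1, -142.0]
force: [-0.4, 0.5, 0.3]
opening: 0.0602
gripper_force: 0.0
clock: 2.35
tool_pos: [0.5627, -0.1703, 0.2196]
orientation: [180.0, -0.0, -141.7]
force: [-1.2, -0.0, -0.3]
opening: 0.0599
gripper_force: 0.0
t 2.35 tool d [ 0.0029 -0.0018  0.0596] turn 0.3 pose [ 0.5627 -0.1703  0.2196] [ 1.7997e+02 -3.0000e-02 -1.4170e+02] q6 -53.9 F [-1.23 -0.02 -0.3 ]
s 243 ((0.5608083009719849, -0.1739250272512436), (0.11344712972640991, 0.014697972685098648), 39.46384811401367)
t 73 ((0.5527268052101135, -0.18133819103240967), (0.08662976324558258, 0.012622347101569176), 38.616668701171875)
```

View pics/s1c.png

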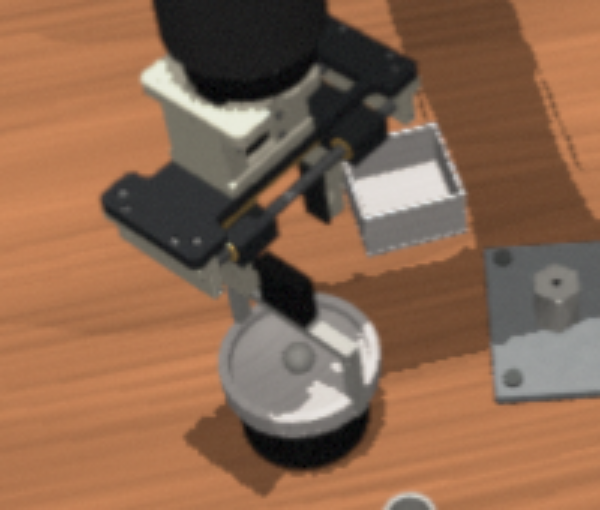

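The open fingers straddle the black grip block (crop about (290,285)), and the ball sits mid-dish at (298,357). I'll go down and close.

```bash
python3 drive.py '{"x": [0.005, 0.005, 0.005, 0.005, 0.005, 0.005, 0.005, 0.005], "y": [-0.0017, -0.0017, -0.0017, -0.0017, -0.0017, -0.0017, -0.0017, -0.0017], "z": [0.0167, 0.0417, 0.0667, 0.0833, 0.095, 0.0983, 0.0983, 0.0983], "rz": [0, 0, 0, 0, 0, 0, 0, 0], "aperture": [0.05, 0.04, 0.04, 0.04, 0.04, 0.04, 0.04, 0.04]}'; python3 d.py .5615 -.174 .16 -142
```

```text
clock: 3.45
tool_pos: [0.5616, -0.1733, 0.1614]
orientation: [-180.0, 0.0, -141.7]
force: [-0.3, -0.3, 0.3]
opening: 0.0401
gripper_force: 0.0
t 3.45 tool d [ 0.0005 -0.0005  0.0014] turn 0.32 pose [ 0.5616 -0.1733  0.1614] [-1.7997e+02  3.0000e-02 -1.4168e+02] q6 -53.6 F [-0.32 -0.28  0.35]
```

To row units: 0.001 m / 0.6 = 0.0017, -0.0005 m / 0.6 = -0.0008.

```bash
python3 drive.py '{"x": [0, 0, 0, 0, 0, 0, 0, 0], "y": [-0.0008, -0.0008, -0.0008, -0.0008, -0.0008, -0.0008, -0.0008, -0.0008], "z": [0.0017, 0.0017, 0.0017, 0.0017, 0.0017, 0.0017, 0.0017, 0.0017], "rz": [0, 0, 0, 0, 0, 0, 0, 0], "aperture": [0.034, 0.028, 0.023, 0.019, 0.016, 0.013, 0.01, 0.01]}'; python3 drive.py '{"x": [0, 0, 0], "y": [0, 0, 0], "z": [0, 0, 0], "rz": [0, 0, 0], "aperture": [0.0, 0.0, 0]}'
```

```text
clock: 4.45
tool_pos: [0.5614, -0.1735, 0.1599]
orientation: [180.0, -0.0, -141.7]
force: [-2.9, 1.4, 1.3]
opening: 0.0138
gripper_force: 30.0
clock: 4.82
tool_pos: [0.5615, -0.1737, 0.1599]
orientation: [180.0, -0.0, -141.7]
force: [-1.8, 1.6, 0.4]
opening: 0.014
gripper_force: 30.0
```

To row units: -0.02 m / 0.6 = -0.0333, -0.019 m / 0.6 = -0.0317.

```bash
python3 drive.py '{"x": [0, 0, 0, 0, 0, 0, 0, 0], "y": [0, 0, 0, 0, 0, 0, 0, 0], "z": [-0.0017, -0.005, -0.01, -0.0167, -0.0233, -0.0283, -0.0317, -0.0333], "rz": [0, 0, 0, 0, 0, 0, 0, 0], "aperture": [0, 0, 0, 0, 0, 0, 0, 0]}'; cat > b.py <<'E'
"b.py name: ball and gauge state from the pictures: ball as bright sphere inside dish, gauge axis from bar"
import sys; from h import *
o=ctrl.get_obs(); s=snap('scene'); W=world(s)
p=o['tool_pos']; F=480/2/np.tan(np.radians(s['fovy'])/2); K=np.array([[F,0,s['cx']],[0,F,s['cy']],[0,0,1.]])
pr=lambda X:cv2.projectPoints(np.atleast_2d(X).astype(float),cv2.Rodrigues(s['R'])[0],s['t'],K,np.array([s['k1'],0,0,0.]))[0][:,0]
ft=p-[0,0,.139]; d=W-ft
near=np.hypot(d[...,0],d[...,1])<.035
m=near&(d[...,2]>.0505)&(d[...,2]<.07)
q=W[m]
if len(q)>8:
    from scipy.optimize import least_squares
    r=least_squares(lambda c:np.linalg.norm(q-c,axis=1)-.011,ft+[0,0,.055],loss='soft_l1',f_scale=.001)
    print('ball n',len(q),'rel seat',(r.x-ft-[0,0,.055]).round(4),'rms',np.sqrt(np.mean(r.fun**2)).round(4))
m=(d[...,2]>.096)&(d[...,2]<.114)&(np.hypot(d[...,0],d[...,1])<.065)
c=cv2.minAreaRect(W[m][:,:2].astype('f4')); print('bar rel',(np.array(c[0])-p[:2]).round(4),c[1],c[2])
m=(d[...,2]>.03)&(d[...,2]<.065)&(np.hypot(d[...,0],d[...,1])<.065)
u,v=pr(ft+[0,0,.055])[0]; print('seat px',u,v)
if len(sys.argv)>1:
    u,v=int(u),int(v); a=s['frame'][max(v-90,0):v+70,max(u-100,0):u+100,::-1]
    cv2.imwrite('pics/'+sys.argv[1],cv2.resize(a,None,fx=3,fy=3,interpolation=cv2.INTER_CUBIC))
print('pose',p.round(4),o['orientation'].round(2),'F',o['force'].round(2),'t',o['clock'])
E
python3 b.py b1.png
```

```text
clock: 5.82
tool_pos: [0.5616, -0.1736, 0.1801]
orientation: [-180.0, 0.0, -141.7]
force: [0.3, -0.5, -2.8]
opening: 0.014
gripper_force: 30.0
ball n 119 rel seat [-0.0014 -0.0017  0.0004] rms 0.0098
bar rel [0.0016 0.0012] (0.1065514087677002, 0.014174966141581535) 39.285362243652344
seat px 238.53358058107378 264.1624871372269
pose [ 0.5616 -0.1736  0.1801] [-1.8000e+02  1.0000e-02 -1.4169e+02] F [ 0.31 -0.5  -2.79] t 5.825
```

View pics/b1.png

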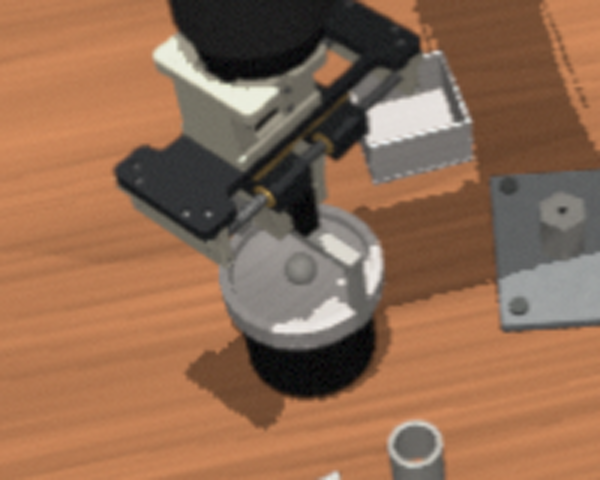

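Gauge lifted about 20 mm, with the ball at crop (300,267) against the predicted seat at (301,270), so it is centred. I'll continue lifting and turn to lengthwise.

To row units: -0.039 m / 0.6 = -0.065, -0.033 m / 0.6 = -0.055, -19.5 degrees / 180 = -0.1083.

```bash
python3 drive.py '{"x": [0, 0, 0, 0, 0, 0, 0, 0], "y": [0, 0, 0, 0, 0, 0, 0, 0], "z": [-0.0017, -0.0067, -0.015, -0.025, -0.035, -0.045, -0.055, -0.065], "rz": [0, -0.0056, -0.0167, -0.0333, -0.05, -0.0694, -0.0889, -0.1083], "aperture": [0, 0, 0, 0, 0, 0, 0, 0]}'; python3 drive.py '{"x": [0, 0, 0, 0, 0, 0, 0, 0], "y": [0, 0, 0, 0, 0, 0, 0, 0], "z": [-0.01, -0.0183, -0.025, -0.03, -0.0333, -0.035, -0.035, -0.035], "rz": [-0.0194, -0.0389, -0.0583, -0.0778, -0.0972, -0.1111, -0.1194, -0.1239], "aperture": [0, 0, 0, 0, 0, 0, 0, 0]}'; python3 d.py .559 .214 .23 -99.9; python3 b.py
```

```text
clock: 6.88
tool_pos: [0.5617, -0.1737, 0.2195]
orientation: [-180.0, 0.0, -122.0]
force: [0.0, -0.6, -3.8]
opening: 0.0141
gripper_force: 30.0
clock: 7.88
tool_pos: [0.5616, -0.1736, 0.2401]
orientation: [-180.0, 0.0, -99.8]
force: [-0.8, -0.1, -4.3]
opening: 0.0136
gripper_force: 30.0
t 7.88 tool d [-0.3815  0.0687  0.0101] turn 0.07 pose [ 0.5616 -0.1736  0.2401] [-180.      0.    -99.83] q6 -11.7 F [-0.76 -0.14 -4.27]
ball n 132 rel seat [-0.001  -0.0008  0.0005] rms 0.01
bar rel [0.0068 0.0421] (0.02435665763914585, 0.015181458555161953) 79.10022735595703
seat px 235.08385991456493 245.63624870297824
pose [ 0.5616 -0.1736  0.2401] [-180.      0.    -99.83] F [-0.76 -0.14 -4.27] t 7.875
```

To row units: -0.063 m / 0.6 = -0.105, -0.049 m / 0.6 = -0.0817.

```bash
python3 drive.py '{"x": [-0.0017, -0.0067, -0.015, -0.0267, -0.0417, -0.06, -0.0817, -0.105], "y": [0.0003, 0.0012, 0.0027, 0.0048, 0.0075, 0.0108, 0.0147, 0.0188], "z": [0, 0, 0, 0, 0, 0, 0, 0], "rz": [0, 0, 0, 0, 0, 0, 0, 0], "aperture": [0, 0, 0, 0, 0, 0, 0, 0]}'; python3 drive.py '{"x": [-0.025, -0.05, -0.075, -0.1, -0.125, -0.15, -0.175, -0.2], "y": [0.0045, 0.009, 0.0135, 0.018, 0.0225, 0.027, 0.0315, 0.036], "z": [0, 0, 0, 0, 0, 0, 0, 0], "rz": [0, 0, 0, 0, 0, 0, 0, 0], "aperture": [0, 0, 0, 0, 0, 0, 0, 0]}';  python3 d.py .559 .214 .23 -99.9; python3 b.py
```

```text
clock: 8.93
tool_pos: [0.5613, -0.1086, 0.24]
orientation: [-180.0, 0.0, -99.9]
force: [0.6, 0.3, -4.6]
opening: 0.0141
gripper_force: 30.0
clock: 9.93
tool_pos: [0.5606, 0.0133, 0.24]
orientation: [-180.0, 0.0, -99.9]
force: [-0.1, -0.6, -3.6]
opening: 0.0137
gripper_force: 30.0
t 9.93 tool d [-0.1974  0.0361  0.01  ] turn 0.02 pose [0.5606 0.0133 0.24  ] [-180.      0.    -99.88] q6 -31.2 F [-0.11 -0.56 -3.56]
ball n 133 rel seat [-0.0004 -0.0012  0.0002] rms 0.0107
bar rel [-0.0008 -0.0028] (0.11150874942541122, 0.01609988324344158) 80.15682983398438
seat px 328.2532501633184 226.74740648160366
pose [0.5606 0.0133 0.24  ] [-180.      0.    -99.88] F [-0.11 -0.56 -3.56] t 9.925
```

To row units: -0.063 m / 0.6 = -0.105, -0.049 m / 0.6 = -0.0817.

```bash
python3 drive.py '{"x": [-0.0017, -0.0067, -0.015, -0.0267, -0.0417, -0.06, -0.0817, -0.105], "y": [0.0003, 0.0012, 0.0027, 0.0048, 0.0075, 0.0108, 0.0147, 0.0192], "z": [0, 0, 0, 0, 0, 0, 0, 0], "rz": [0, 0, 0, 0, 0, 0, 0, 0], "aperture": [0, 0, 0, 0, 0, 0, 0, 0]}'; python3 drive.py '{"x": [-0.025, -0.05, -0.075, -0.1, -0.1217, -0.1417, -0.16, -0.1767], "y": [0.0045, 0.009, 0.0135, 0.018, 0.022, 0.0257, 0.029, 0.0322], "z": [0, 0, 0, 0, 0, 0, 0, 0], "rz": [0, 0, 0, 0, 0, 0, 0, 0], "aperture": [0, 0, 0, 0, 0, 0, 0, 0]}';python3 drive.py '{"x": [-0.015, -0.0267, -0.035, -0.0417, -0.045, -0.0473, -0.0473, -0.0473], "y": [0.0028, 0.005, 0.0067, 0.0077, 0.0083, 0.0088, 0.0088, 0.0088], "z": [0, 0, 0, 0, 0, 0, 0, 0], "rz": [0, 0, 0, 0, 0, 0, 0, 0], "aperture": [0, 0, 0, 0, 0, 0, 0, 0]}';  python3 d.py .559 .214 .23 -99.9; sed -i "s/^m=near&(d\[...,2\]>.0505)&(d\[...,2\]<.07)/m=near\&(d[...,2]>.0525)\&(d[...,2]<.069)\&(np.hypot(d[...,0],d[...,1])<.03)/" b.py; python3 b.py b2.png
```

```text
clock: 10.98
tool_pos: [0.5601, 0.0774, 0.2399]
orientation: [180.0, 0.0, -99.9]
force: [-0.0, -0.1, -4.4]
opening: 0.014
gripper_force: 30.0
clock: 11.98
tool_pos: [0.5593, 0.1847, 0.2399]
orientation: [180.0, -0.0, -99.9]
force: [-0.2, 0.5, -3.7]
opening: 0.0138
gripper_force: 30.0
clock: 12.98
tool_pos: [0.559, 0.2128, 0.24]
orientation: [-180.0, 0.0, -99.9]
force: [-0.2, -0.1, -4.3]
opening: 0.0138
gripper_force: 30.0
t 12.97 tool d [-0.0011  0.0002  0.01  ] turn 0.01 pose [0.559  0.2128 0.24  ] [-180.      0.    -99.89] q6 -49.4 F [-0.18 -0.15 -4.33]
ball n 90 rel seat [-0.0017 -0.0013  0.0019] rms 0.0024
bar rel [-0.007  -0.0361] (0.044240377843379974, 0.01630680449306965) 79.76611328125
seat px 422.0575233338577 207.5045607162932
pose [0.559  0.2128 0.24  ] [-180.      0.    -99.89] F [-0.18 -0.15 -4.33] t 12.975
```

View pics/b2.png

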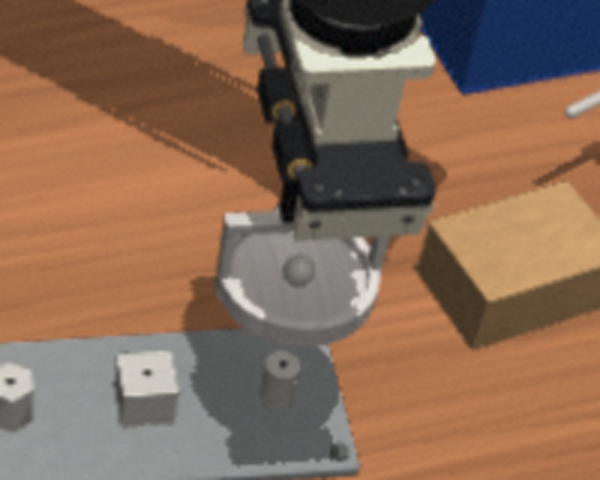

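Ball centred at crop (299,270), and the gauge is above the round boss at (282,365). Descending now.

To row units: 0.044 m / 0.6 = 0.0733, 0.002 m / 0.6 = 0.0033.

```bash
python3 drive.py '{"x": [-0.0008, -0.0008, -0.0008, -0.0008, -0.0008, -0.0008, -0.0008, -0.0008], "y": [0.0008, 0.0008, 0.0008, 0.0008, 0.0008, 0.0008, 0.0008, 0.0008], "z": [0.0033, 0.01, 0.0217, 0.035, 0.0483, 0.0617, 0.07, 0.0733], "rz": [0, 0, 0, 0, 0, 0, 0, 0], "aperture": [0, 0, 0, 0, 0, 0, 0, 0]}'; python3 drive.py '{"x": [0, 0, 0, 0, 0, 0, 0, 0], "y": [0, 0, 0, 0, 0, 0, 0, 0], "z": [0.0008, 0.0017, 0.0025, 0.0033, 0.0042, 0.005, 0.0058, 0.0067], "rz": [0, 0, 0, 0, 0, 0, 0, 0], "aperture": [0, 0, 0, 0, 0, 0, 0, 0]}'; python3 b.py
```

```text
clock: 14.02
tool_pos: [0.5585, 0.2135, 0.1956]
orientation: [180.0, -0.0, -99.9]
force: [0.6, 0.7, -4.3]
opening: 0.014
gripper_force: 30.0
clock: 15.02
tool_pos: [0.5586, 0.2135, 0.1919]
orientation: [180.0, -0.0, -99.9]
force: [-0.3, -0.8, -3.8]
opening: 0.014
gripper_force: 30.0
ball n 84 rel seat [-0.0016 -0.0017  0.0012] rms 0.0028
bar rel [-0.0081 -0.036 ] (0.044913120567798615, 0.019032061100006104) 78.19104766845703
seat px 419.2343019849369 222.60678030450333
pose [0.5586 0.2135 0.1919] [180.    -0.   -99.89] F [-0.32 -0.8  -3.76] t 15.025
```

To row units: 0.0015 m / 0.6 = 0.0025, 0.001 m / 0.6 = 0.0017.

```bash
python3 drive.py '{"x": [0, 0, 0], "y": [0, 0, 0], "z": [0.0008, 0.0017, 0.0025], "rz": [0, 0, 0], "aperture": [0, 0, 0]}'; python3 d.py .558 .2135 .19 -99.9|cut -c1-200;  python3 drive.py '{"x": [0, 0], "y": [0, 0], "z": [0.0008, 0.0008], "rz": [0, 0], "aperture": [0, 0]}'
```

```text
clock: 15.45
tool_pos: [0.5586, 0.2135, 0.1905]
orientation: [-180.0, 0.0, -99.9]
force: [-0.1, -1.0, -4.3]
opening: 0.0135
gripper_force: 30.0
t 15.45 tool d [0.0001 0.0006 0.0005] turn 0.01 pose [0.5586 0.2135 0.1905] [-180.      0.    -99.89] q6 -49.5 F [-0.07 -0.99 -4.27]
clock: 15.7
tool_pos: [0.5586, 0.2135, 0.1899]
orientation: [180.0, -0.0, -99.9]
force: [-0.1, 0.2, -3.9]
opening: 0.0139
gripper_force: 30.0
```

To row units: 0.0005 m / 0.6 = 0.0008.

```bash
for i in 1; do python3 drive.py '{"x": [0, 0], "y": [0, 0], "z": [0.0008, 0.0008], "rz": [0, 0], "aperture": [0, 0]}'|sed -n '2p;4p'; done; python3 drive.py '{"x": [0, 0], "y": [0, 0], "z": [0.0008, 0.0008], "rz": [0, 0], "aperture": [0, 0]}'|sed -n '2p;4p'; python3 drive.py '{"x": [0, 0], "y": [0, 0], "z": [0.0008, 0.0008], "rz": [0, 0], "aperture": [0, 0]}'|sed -n '2p;4p'
```

```text
tool_pos: [0.5587, 0.2136, 0.1899]
force: [-0.9, -0.7, -0.0]
tool_pos: [0.5588, 0.2136, 0.1898]
force: [-2.7, -0.1, 5.4]
tool_pos: [0.5588, 0.2136, 0.1897]
force: [-4.0, -0.9, 9.0]
```

To row units: -0.0003 m / 0.6 = -0.0005.

```bash
python3 drive.py '{"x": [0, 0, 0, 0, 0, 0], "y": [0, 0, 0, 0, 0, 0], "z": [-0.0005, -0.0005, -0.0005, -0.0005, -0.0005, -0.0005], "rz": [0, 0, 0, 0, 0, 0], "aperture": [0, 0, 0, 0, 0, 0]}'; python3 b.py b3.png
```

```text
clock: 17.2
tool_pos: [0.5588, 0.2136, 0.1898]
orientation: [-179.9, 0.0, -99.9]
force: [-3.4, -0.7, 7.0]
opening: 0.0135
gripper_force: 30.0
ball n 82 rel seat [-0.0015 -0.0018  0.0008] rms 0.0026
bar rel [-0.0072 -0.0364] (0.04524421691894531, 0.017972128465771675) 83.04820251464844
seat px 419.1822207466023 223.34435904263685
pose [0.5588 0.2136 0.1898] [-1.7995e+02  3.0000e-02 -9.9870e+01] F [-3.45 -0.71  7.  ] t 17.2
```

View pics/b3.png

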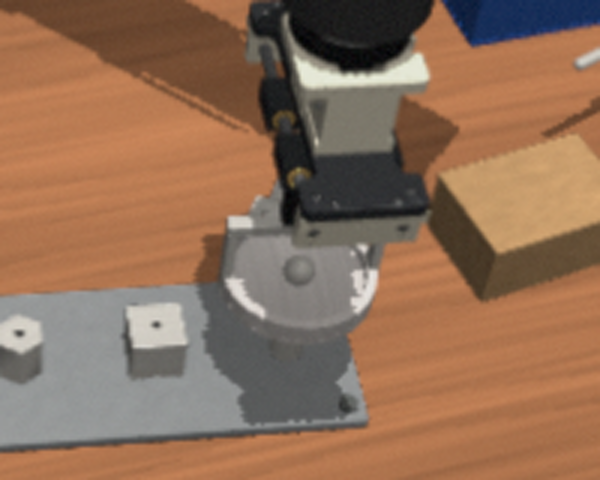

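Foot resting on the round boss, ball centred at (299,269). I'll lift off and move 100 mm along the plate to the square boss.

To row units: -0.025 m / 0.6 = -0.0417, -0.024 m / 0.6 = -0.04.

```bash
python3 drive.py '{"x": [0, 0, 0, 0, 0, 0, 0, 0], "y": [0, 0, 0, 0, 0, 0, 0, 0], "z": [-0.0017, -0.0033, -0.0083, -0.0167, -0.0267, -0.035, -0.04, -0.0417], "rz": [0, 0, 0, 0, 0, 0, 0, 0], "aperture": [0, 0, 0, 0, 0, 0, 0, 0]}'; python3 drive.py '{"x": [0.0017, 0.0067, 0.015, 0.0267, 0.0417, 0.06, 0.08, 0.1], "y": [0, 0, 0, 0, 0, 0, 0, 0], "z": [0, 0, 0, 0, 0, 0, 0, 0], "rz": [0, 0, 0, 0, 0, 0, 0, 0], "aperture": [0, 0, 0, 0, 0, 0, 0, 0]}';python3 drive.py '{"x": [0.0183, 0.0333, 0.045, 0.055, 0.0617, 0.065, 0.0667, 0.0667], "y": [0, 0, 0, 0, 0, 0, 0, 0], "z": [0, 0, 0, 0, 0, 0, 0, 0], "rz": [0, 0, 0, 0, 0, 0, 0, 0], "aperture": [0, 0, 0, 0, 0, 0, 0, 0]}';  python3 d.py .541 .1155 .196 -99.9; python3 b.py b4.png
```

```text
clock: 18.25
tool_pos: [0.5586, 0.2136, 0.2141]
orientation: [-180.0, 0.0, -99.9]
force: [0.1, -0.1, -4.4]
opening: 0.0139
gripper_force: 30.0
clock: 19.25
tool_pos: [0.5481, 0.1535, 0.2138]
orientation: [-180.0, 0.0, -99.9]
force: [0.1, -0.1, -4.6]
opening: 0.0139
gripper_force: 30.0
clock: 20.25
tool_pos: [0.5414, 0.1151, 0.2137]
orientation: [180.0, -0.0, -99.9]
force: [0.0, 0.2, -3.7]
opening: 0.0138
gripper_force: 30.0
t 20.25 tool d [-0.0003  0.0005  0.0177] turn 0.02 pose [0.5414 0.1151 0.2137] [180.    -0.   -99.88] q6 -42.2 F [ 0.01  0.22 -3.67]
ball n 85 rel seat [-0.0022 -0.0027  0.001 ] rms 0.0033
bar rel [-0.0075 -0.0407] (0.03441998362541199, 0.01659839041531086) 77.22464752197266
seat px 373.20355684717714 218.68917294011445
pose [0.5414 0.1151 0.2137] [180.    -0.   -99.88] F [ 0.01  0.22 -3.67] t 20.25
```

View pics/b4.png

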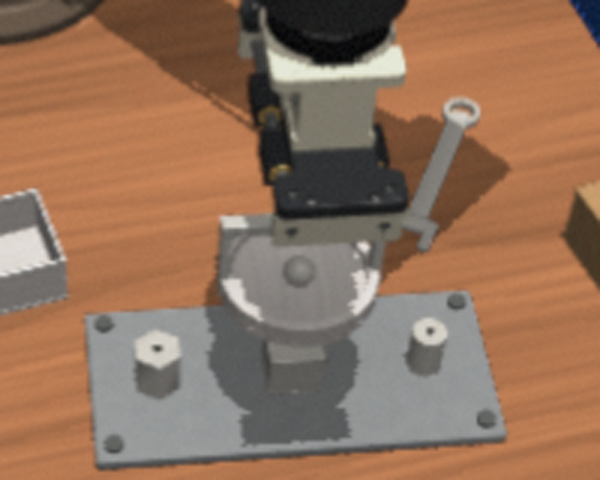

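Ball centred at (299,270), and the gauge is above the square boss at (297,365). Contact should come at TCP z of about 0.190, so I'll descend 22 mm.

To row units: 0.0225 m / 0.6 = 0.0375, 0.022 m / 0.6 = 0.0367.

```bash
python3 drive.py '{"x": [0, 0, 0, 0, 0, 0, 0, 0], "y": [0, 0, 0, 0, 0, 0, 0, 0], "z": [0.0017, 0.0067, 0.015, 0.0233, 0.03, 0.035, 0.0367, 0.0375], "rz": [0, 0, 0, 0, 0, 0, 0, 0], "aperture": [0, 0, 0, 0, 0, 0, 0, 0]}';python3 drive.py '{"x": [0, 0, 0], "y": [0, 0, 0], "z": [0.0008, 0.0017, 0.0017], "rz": [0, 0, 0], "aperture": [0, 0, 0]}'|sed -n '2p;4p'; python3 drive.py '{"x": [0, 0], "y": [0, 0], "z": [0.0008, 0.0008], "rz": [0, 0], "aperture": [0, 0]}'|sed -n '2p;4p'
```

```text
clock: 21.3
tool_pos: [0.5415, 0.1151, 0.1913]
orientation: [-180.0, 0.0, -99.9]
force: [-0.1, -0.6, -4.3]
opening: 0.0139
gripper_force: 30.0
tool_pos: [0.5414, 0.115, 0.1903]
force: [0.4, 0.7, -3.7]
tool_pos: [0.5415, 0.1151, 0.1899]
force: [-1.6, -0.1, -4.4]
```

To row units: 0.0005 m / 0.6 = 0.0008.

```bash
python3 drive.py '{"x": [0, 0], "y": [0, 0], "z": [0.0008, 0.0008], "rz": [0, 0], "aperture": [0, 0]}'|sed -n '2p;4p';python3 drive.py '{"x": [0, 0], "y": [0, 0], "z": [0.0008, 0.0008], "rz": [0, 0], "aperture": [0, 0]}'|sed -n '2p;4p'; python3 drive.py '{"x": [0, 0], "y": [0, 0], "z": [0.0005, 0.0005], "rz": [0, 0], "aperture": [0, 0]}'|sed -n '2p;4p'
```

```text
tool_pos: [0.5416, 0.1151, 0.1898]
force: [-1.0, 0.3, 1.9]
tool_pos: [0.5417, 0.1151, 0.1898]
force: [-3.1, 0.2, 5.7]
tool_pos: [0.5417, 0.1151, 0.1897]
force: [-3.8, -0.2, 8.9]
```

To row units: -0.0003 m / 0.6 = -0.0005.

```bash
python3 drive.py '{"x": [0, 0, 0, 0, 0, 0, 0, 0], "y": [0, 0, 0, 0, 0, 0, 0, 0], "z": [-0.0005, -0.0005, -0.0005, -0.0005, -0.0005, -0.0005, -0.0005, -0.0005], "rz": [0, 0, 0, 0, 0, 0, 0, 0], "aperture": [0, 0, 0, 0, 0, 0, 0, 0]}'; python3 b.py; python3 drive.py '{"x": [0, 0, 0, 0, 0, 0, 0, 0], "y": [0, 0, 0, 0, 0, 0, 0, 0], "z": [-0.0017, -0.005, -0.0133, -0.025, -0.0383, -0.0517, -0.0617, -0.0667], "rz": [0, 0, 0, 0, -0.0028, -0.0111, -0.025, -0.0444], "aperture": [0, 0, 0, 0, 0, 0, 0, 0]}'; python3 d.py .541 .1155 .23 -9.9
```

```text
clock: 23.68
tool_pos: [0.5417, 0.1151, 0.1898]
orientation: [-179.9, 0.0, -99.9]
force: [-2.3, -0.4, 7.2]
opening: 0.0141
gripper_force: 30.0
ball n 82 rel seat [-0.0017 -0.0028  0.0009] rms 0.0032
bar rel [-0.0075 -0.041 ] (0.03471347689628601, 0.017772935330867767) 81.8509750366211
seat px 372.41570141745194 226.28532539153295
pose [0.5417 0.1151 0.1898] [-1.7994e+02  2.0000e-02 -9.9870e+01] F [-2.32 -0.36  7.17] t 23.675
clock: 24.72
tool_pos: [0.5416, 0.1151, 0.2297]
orientation: [-180.0, 0.0, -91.7]
force: [0.6, -0.1, -4.3]
opening: 0.0135
gripper_force: 30.0
t 24.73 tool d [-0.0004  0.0006 -0.0003] turn -81.82 pose [0.5416 0.1151 0.2297] [-1.7995e+02  3.0000e-02 -9.1720e+01] q6 -34.0 F [ 0.55 -0.12 -4.28]
```

To row units: -32 degrees / 180 = -0.1778.

```bash
python3 drive.py '{"x": [0, 0, 0, 0, 0, 0, 0, 0], "y": [0, 0, 0, 0, 0, 0, 0, 0], "z": [0, 0, 0, 0, 0, 0, 0, 0], "rz": [-0.0222, -0.0444, -0.0667, -0.0889, -0.1111, -0.1333, -0.1556, -0.1778], "aperture": [0, 0, 0, 0, 0, 0, 0, 0]}' | sed -n 3p;  python3 drive.py '{"x": [0, 0, 0, 0, 0, 0, 0, 0], "y": [0, 0, 0, 0, 0, 0, 0, 0], "z": [0, 0, 0, 0, 0, 0, 0, 0], "rz": [-0.0222, -0.0444, -0.0667, -0.0889, -0.1111, -0.1333, -0.1556, -0.1778], "aperture": [0, 0, 0, 0, 0, 0, 0, 0]}'| sed -n 3p;  python3 drive.py '{"x": [0, 0, 0, 0, 0, 0, 0, 0], "y": [0, 0, 0, 0, 0, 0, 0, 0], "z": [0, 0, 0, 0, 0, 0, 0, 0], "rz": [-0.0222, -0.0444, -0.0611, -0.0778, -0.0889, -0.0961, -0.0989, -0.0989], "aperture": [0, 0, 0, 0, 0, 0, 0, 0]}'; python3 drive.py '{"x": [0, 0, 0, 0], "y": [0, 0, 0, 0], "z": [0, 0, 0, 0], "rz": [0, 0, 0, 0], "aperture": [0, 0, 0, 0]}'; python3 d.py .541 .1155 .23 -9.9; python3 b.py b5.png
```

```text
orientation: [-180.0, 0.0, -59.7]
orientation: [-180.0, -0.0, -27.7]
clock: 27.72
tool_pos: [0.5414, 0.115, 0.2288]
orientation: [180.0, 0.0, -10.1]
force: [-0.1, 0.1, -3.8]
opening: 0.0137
gripper_force: 30.0
clock: 28.22
tool_pos: [0.5414, 0.115, 0.2288]
orientation: [180.0, -0.0, -10.1]
force: [-0.2, 0.5, -4.2]
opening: 0.0138
gripper_force: 30.0
t 28.23 tool d [-0.0005 -0.0004 -0.0012] turn -0.19 pose [0.5414 0.115  0.2288] [180.    -0.   -10.09] q6 47.6 F [-0.17  0.47 -4.17]
ball n 56 rel seat [ 0.0006 -0.0008  0.0015] rms 0.0017
bar rel [ 0.0289 -0.0063] (0.013383660465478897, 0.059299662709236145) 80.7175521850586
seat px 373.6624635311146 213.8605959045045
pose [0.5414 0.115  0.2288] [180.    -0.   -10.09] F [-0.17  0.47 -4.17] t 28.225
```

View pics/b5.png

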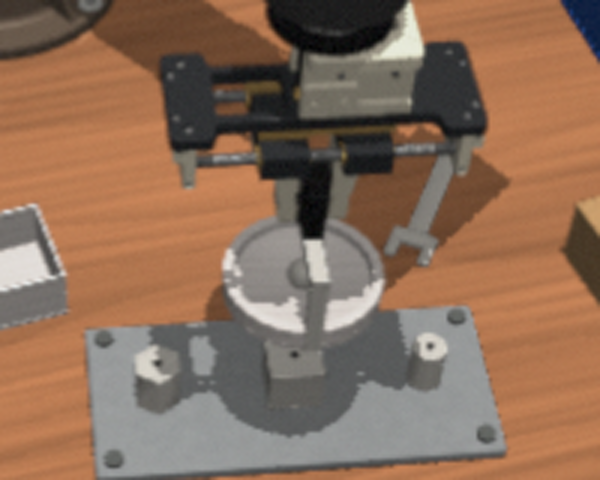

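The bar lies across the plate above the square boss, and the ball shows at about (300,270), the dish centre. I'll let it settle, then hand in.

```bash
python3 drive.py '{"x": [0, 0, 0, 0, 0, 0, 0, 0], "y": [0, 0, 0, 0, 0, 0, 0, 0], "z": [0, 0, 0, 0, 0, 0, 0, 0], "rz": [0, 0, 0, 0, 0, 0, 0, 0], "aperture": [0, 0, 0, 0, 0, 0, 0, 0]}'|sed -n '2,6p'; python3 -c "
from plant import ctrl, eyes; print(ctrl.close_job())"
```

```text
tool_pos: [0.5414, 0.115, 0.2288]
orientation: [180.0, -0.0, -10.1]
force: [0.0, 1.0, -5.0]
opening: 0.0135
gripper_force: 30.0
the job is handed in; nothing more can be done
None
```

The job is handed in, though no verdict was returned: the gauge rested on the round boss and then the square boss, was turned across the plate, and is held level about 4 cm above the square boss with the ball centred.

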